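# Set and lock a shaft in the drill jig

### The arm

A 6-joint arm with a two-finger parallel gripper is mounted at the origin on the work surface; the furniture and walls round the work are solid. World frame = base frame: x ahead of the robot, y to its left, z up, the work surface at z = 0. Lengths are in m, angles in rad, forces in N, time in s.
With the tool pointing down it reaches from about 0.35 to 0.975 m from the base axis. Payload 4.9 kg.
Tool frame: the origin (TCP) lies between the finger pads; the fingertips stand 14 mm ahead of it and the grasp point (between the pads) lies 5 mm behind it (manip.tcp_to_tips is the distance from the TCP to the fingertips, in m); z points along the fingers, y is the line along which they close (so a half turn about z gives the same grasp; the last joint's range is limited). The gripper opens to 85 mm and grips with 20 to 120 N. Pads are 22 mm wide; open, the fingers measure 114 mm over their backs; the gripper's body (76 mm by 85 mm) begins 54 mm behind the grasp point. The pads swing forward as they close: fully open they stand 13 mm farther back than shut.
Start: joints at [-1.299, 0.053, 1.613, -0, 1.476, -0.119], TCP at [0.238, -0.578, 0.245] pointing down, gripper open.
Joint ranges: [-3.01, 3.01], [-1.01, 2.22], [0.06, 2.58], [-1.02, 4.17], [0.09, 2.62], [-3.14, 3.14]. Speed limits (rad/s): [2.57, 2.57, 3.14, 3.14, 3.14, 3.14].

### API

Orientations are given as a unit quaternion [w, x, y, z].
In Python, from plant import manip gives the robot as it stands.
- The arm moves only by the tool servo_tool, never from a script. Its argument "moves" is a list that holds one entry, the list of rows, each a list of 7 numbers: the shift along the tool's x, y, z in mm, then the turn, a rotation vector about the tool's x, y, z in degrees, then the finger opening in mm, from 0 to 85.4. In form: [[[x, y, z, ax, ay, az, fingers], ...]]. A call has 1 to 12 rows; each row shifts and turns the commanded pose from where the row before left it, along the tool's axes as they then stand; what a row does not reach is not made up. A row lasts 1/8 s, in which the tool goes at most 62.5 mm and 10.7 degrees, less where a joint would pass 70% of its speed; a pose out of reach is approached as far as the arm can. A call with a gripper value outside its range is refused whole. The fingers move at their own pace and stop on an object; the grip force is fixed at half the most. Time passes only in rows, so rows that do not move let the fingers close. It gives the time, the measured TCP pose, the force, the opening and the grip force at its end, in the units of the state.
- manip.state(): the state, without advancing time (a new reading comes with each control period).
- manip.grab_frame(name): name is "side" or "top" or "wrist"; returns a dict with "image" (384x512x3 uint8, blue, green, red), "mtx" (3x3 intrinsics, pixels), "eye" and "rotation" of the camera in the world. Camera axes: x right, y down, z forward; pixel columns grow to the right and rows downward; lengths in m; the calibration is good to about 2 mm. The wrist camera is an equidistant fisheye: a pixel r from the principal point sees the ray r / f radians off the axis. A picture is of the moment at which its call begins. There is no depth.
- manip.job_done(): hands the job in; it is judged then, once.
The state is a dict: "time": time; "joint_pos": joint angles; "joint_vel": joint speeds; "joint_efforts": joint torques, N m; "tool_pos": TCP position; "tool_rot": TCP orientation; "contact_force": force on the tool from outside, world axes, zero at the start; "ft_torque": the same for the moment, N m; "gripper_width": opening from 0.0 (shut) to 1.0 (fully open); "grasp_force": force on a finger pad.
Only numpy, scipy, OpenCV 4.12 (cv2) and the standard library are available. Lean on these libraries where they do the work, as an engineer would, in place of code of your own. Each camera call takes 0.05 s, during which the arm holds its last target. There are 200 camera calls.

### The job

Get the shaft in the drill jig ready for cross-drilling: with the fingertips push it along the V-groove until its thin end is fully home against the end stop, then push the toggle clamp's handle over and down, past its dead point, until it snaps into lock and the pad holds the shaft. Only push: do not pick anything up, and leave the other things on the bench where they are.

Things in the scene. Friction and masses are not known exactly. Their poses are not given: they have to be found in the camera images.
- jig: Drill jig bolted to the bench: aluminium plate 12 mm thick (x -70 to 80, y -87 to 63 mm in the jig's frame), V-block with its groove along x, end stop at +x, drill bush bracket (x 34 to 56, y -84 to -25, 73 mm high), toggle clamp in the plane x = -10. Origin at bench level; z up, y from groove to clamp. Shaft axis at y = -45, z = 42; V-block x -55 to 30, 52 mm wide, top at z = 45.
- shaft: Loose steel shaft lying in the V-groove, 130 mm long, 22 mm thick, its last 20 mm towards the stop 16 mm thick; about 0.35 kg, slides with 2 to 5 N. Origin on its axis at mid-length, x along the axis to the thin end; the thick end's face is at x = -65 mm and sticks out at least 20 mm from the V-block (5 mm from the plate). It starts 10 to 30 mm short of the stop.
- shaft_tip (a point): Centre of the end face of the shaft's thin end (130 mm from the thick end's face); axes as the shaft.
- stop_face (a point): Centre of the face of the end stop's screw (10 mm wide) that the shaft must touch; axes as the jig. The shaft is home when shaft_tip is here.
- handle_pivot (a point): Centre of the handle's hinge (x = -10, y = 33, z = 32 mm in the jig's frame); axes as the jig. The handle swings in the jig's y-z plane about it: from upright (at joint value 0 leaning 12 degrees towards the groove, -y) over to +y and down, to 12 degrees above level.
- handle_grip (a point): Point on the centre line of the handle's round black grip, 115 mm from the pivot. The grip is 17 mm thick and reaches from 70 to 140 mm from the pivot; with the clamp open its end is about 170 mm above the bench, locked about 65 mm. The handle carries this point on an arc about the pivot.
- clamp_handle (a joint): Handle angle in rad: 0 fully open to 1.57 locked (on its stop); starts at 0 to 0.3. Dead point at 1.38: beyond it the pad's spring drives the handle to the stop and keeps it there; short of it the handle springs back to about 1. A push on the grip meets up to 6 N between 1.05 and 1.3. Open, the bar slants up over the groove, its end 115 mm above the bench, up to 80 mm from the pivot.
- clamp_pad: Black rubber pad, 18 mm wide, on a spring-loaded spindle at the end of the clamp's bar. Its origin is the bar's hinge, 28 mm to the groove side of handle_pivot and 36 mm above it. Locked, it presses on the shaft with about 30 N.
- oil_bottle: Bystander: green oil bottle with a spout, 38 mm wide, 89 mm tall, origin under its middle. Loose; leave it.
- hex_keys: Bystander: folding hex keys in a red holder, 27 x 100 x 20 mm, lying flat, origin under its middle. Loose; leave it.
- sleeve_0: Bystander: turned steel sleeve, 25 mm wide, 30 mm tall, standing, origin under its middle. Loose; leave it.
- pin_gauge: Bystander: steel pin gauge, 17 x 100 x 15 mm, lying, origin under its middle. Loose; leave it.
There are look-alikes about, which are no part of the job. What is shaped like the shaft but yellow is not meant.

How it is judged:
On the way, in this order (a step that is already met when the one before it is completed fails the run):
1. the shaft is home against the end stop while the clamp is still open (x of shaft_tip in the frame of stop_face above -0.002 m and value of joint clamp_handle below 0.8 rad), for 0.1 s.
2. the clamp's handle has snapped past its dead point (value of joint clamp_handle above 1.48 rad), for 0.1 s.
At the end, for the whole second after the job is handed in: The handle rests beyond its dead point (joint over 1.48), the pad presses the shaft with more than 12 N, and the shaft lies at rest along the groove with its thin end within 2 mm of the end stop (4 mm in all directions) (value of joint clamp_handle above 1.48 rad and contact force between clamp_pad and shaft above 12 N and x of shaft_tip in the frame of stop_face above -0.002 m and distance between shaft_tip and stop_face below 0.004 m and angle between the x axis of shaft and the x axis of jig, either way round below 0.04 rad and linear speed of shaft below 0.01 m/s); the robot touches nothing.
It fails at once if the shaft is lifted out of the V-groove (more than 10 mm) (z of shaft in the frame of jig above 0.052 m).
It fails at once if the oil bottle is shifted or knocked over (distance of oil_bottle from where it was at the start of the episode above 0.02 m or angle between oil_bottle's own z axis and vertical above 0.5 rad).
It fails at once if the hex keys are shifted (distance of hex_keys from where it was at the start of the episode above 0.02 m).
It fails at once if the sleeve is shifted or knocked over (distance of sleeve_0 from where it was at the start of the episode above 0.02 m or angle between sleeve_0's own z axis and vertical above 0.5 rad).
It fails at once if the pin gauge is shifted (distance of pin_gauge from where it was at the start of the episode above 0.02 m).
It also fails if it takes over 45 s, if anything falls off the work surface, if the arm or the gripper's body presses on something with over 40 N, if the wrist force passes 120 N, or if a joint passes its speed limit or range.

## Working session

There is one attempt and no reset: what is moved stays moved. The work goes in short steps, Python scripts to look and compute and a tool call to move; the robot and the scene stay as the last step left them, time stands still between calls to the robot, and variables do not carry over. Pictures are saved under pics/ and viewed, at most 10 in all, crops included, and the job is handed in when it is done.

Besides the shell and the picture viewer there is one more tool, called after "Emit:" as name(argument=value, ...) on one line, values as JSON. servo_tool: Moves the arm, as the interface text tells. Its arguments: {"type":"object","properties":{"moves":{"type":"array"}},"required":["moves"]}

```bash
mkdir -p pics; ls
cat > h.py <<'E'
import numpy as np,cv2
from plant import manip
def grab(n):
    f=manip.grab_frame(n); cv2.imwrite(f'pics/{n}_{manip.state()["time"]:.2f}.png',f['image']); np.savez(f'{n}.npz',**{k:np.array(f[k]) for k in('image','mtx','eye','rotation')}); return f
def load(n): return dict(np.load(f'{n}.npz'))
def ray(f,u,v):
    d=f['rotation']@np.linalg.inv(f['mtx'])@np.array([u,v,1.]); return f['eye'],d
def onz(f,u,v,z):
    e,d=ray(f,u,v); return e+d*(z-e[2])/d[2]
def proj(f,p):
    c=f['rotation'].T@(np.array(p)-f['eye']); q=f['mtx']@c; return q[:2]/q[2]
E
python3 - <<'E'
from h import *
for n in('side','top'):
    f=grab(n); print(n,f['eye'],f['rotation'].round(3).tolist(),f['mtx'].tolist())
    cv2.imwrite(f'pics/{n}0.png',f['image'])
print(manip.state())
a=np.hstack([load('top')['image']]);
E
```

```text
pics
side [ 0.56309822 -0.77314751  0.4199652 ] [-0.562, 0.827, 0.001, -0.004] [[458.07638660752895, 0.0, 249.8320261337105], [0.0, 458.07638660752895, 186.96174422242458], [0.0, 0.0, 1.0]]
top [0.33587932 0.03443678 1.13724356] [0.072, -0.663, 0.741, -0.082] [[457.1073562572743, 0.0, 249.09075215550675], [0.0, 457.1073562572743, 185.9847123723484], [0.0, 0.0, 1.0]]
{'time': 0.1, 'joint_pos': array([-1.29902308e+00,  5.33047201e-02,  1.61417006e+00,  1.80958998e-05,
        1.47598690e+00, -1.19024028e-01]), 'joint_vel': array([ 8.93615151e-05, -2.41091056e-03, -3.90832694e-03, -2.17964292e-05,
        4.57551021e-04,  7.10440234e-04]), 'joint_efforts': array([ 2.77374471e-05, -3.94901204e+01, -3.71364069e+01, -2.51334143e-05,
        3.88001004e-03,  2.69553681e-05]), 'tool_pos': array([ 0.23792377, -0.57735926,  0.24416933]), 'tool_rot': array([-9.32476286e-04,  9.80970089e-01,  1.94156667e-01, -6.23234638e-05]), 'contact_force': array([-0.23848489,  0.10259987,  0.19276556]), 'ft_torque': array([-0.01627361,  0.0112821 ,  0.00765871]), 'grasp_force': 0.0, 'gripper_width': 0.9981621586126211}
```

View pics/top0.png

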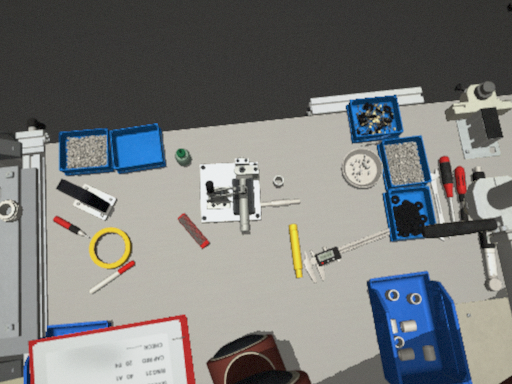

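View pics/side0.png

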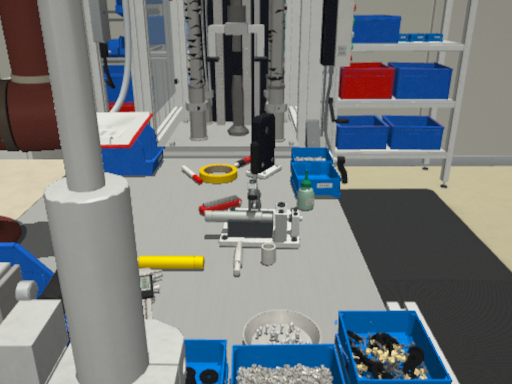

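Top: jig around (230,192), shaft steel at (244,200) running down in the image, yellow look-alike at (296,250). Sleeve is at (278,181), pin gauge at (281,203), hex keys at (194,231), bottle at (182,156). Side: jig around (260,225). Next is an enlarged crop of both views.

```bash
sed -i 's/^def load.*/from scipy.spatial.transform import Rotation as R\ndef load(n):\n    f=dict(np.load(f"{n}.npz")); q=f["rotation"]; f["rotation"]=R.from_quat([*q[1:],q[0]]).as_matrix() if q.size==4 else q; return f/' h.py
python3 - <<'E'
from h import *
t=load('top');s=load('side')
a=cv2.resize(t['image'][145:255,165:310],None,fx=5,fy=5,interpolation=cv2.INTER_CUBIC)
b=cv2.resize(s['image'][160:275,190:330],None,fx=5,fy=5,interpolation=cv2.INTER_CUBIC)
cv2.imwrite('pics/tc.png',a);cv2.imwrite('pics/sc.png',b)
print(t['rotation'].round(3),s['rotation'].round(3))
for uv in [(200,165),(260,162),(263,220),(202,223)]: print(onz(t,*uv,0.012))
E
```

```text
[[-0.112 -0.97   0.216]
 [-0.994  0.108 -0.026]
 [ 0.002 -0.218 -0.976]] [[ 1.    -0.003 -0.008]
 [ 0.006 -0.369  0.93 ]
 [-0.005 -0.93  -0.369]]
[0.65318856 0.12268159 0.012     ]
[ 0.64408239 -0.03016177  0.012     ]
[ 0.49509774 -0.02015143  0.012     ]
[0.50447536 0.13089355 0.012     ]
```

View pics/tc.png

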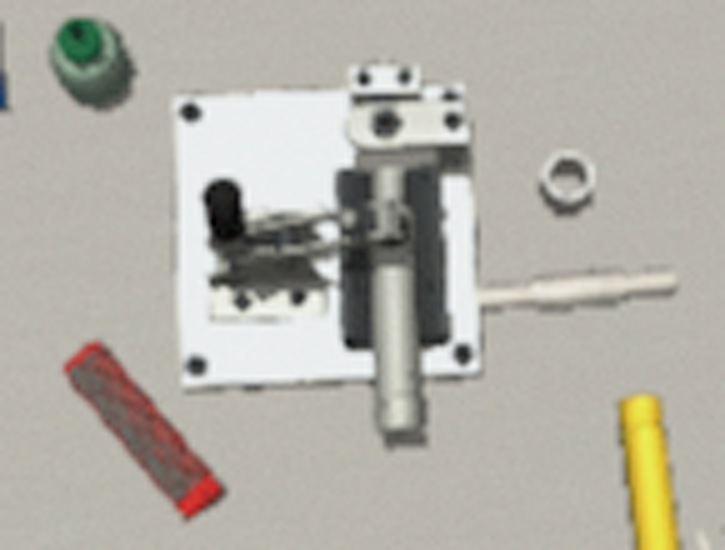

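View pics/sc.png

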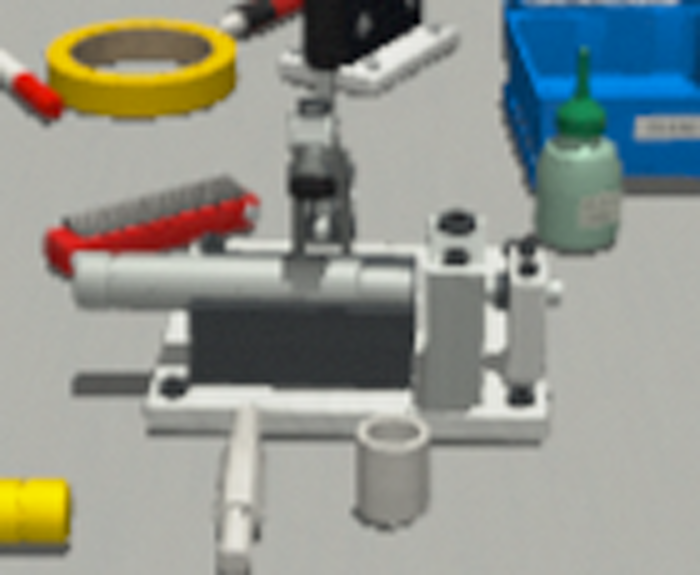

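Candidates: the steel shaft in the groove (top px ≈ (244,205)) and the yellow rod at (296,250). The steel one lies in the V-block and has its thin end towards the stop, so it is the one; the crop confirms this. In the crop the plate corners are at (175,95), (467,85), (480,375), (183,388), and the thick end's face is at about (402,428).

```bash
cat >> h.py <<'E'
def jig():
    t=load('top'); c=np.array([(175,95),(467,85),(480,375),(183,388)])/5+[164.6,144.6]
    W=np.array([onz(t,*p,.012)[:2] for p in c]); J=np.array([(80,63),(80,-87),(-70,-87),(-70,63)])/1e3
    Rm,_=R.align_vectors(np.c_[W-W.mean(0),np.zeros(4)],np.c_[J-J.mean(0),np.zeros(4)])
    M=Rm.as_matrix(); o=np.r_[W.mean(0),0]-M@np.r_[J.mean(0),0]; res=np.c_[W,[0]*4]-(J@M[:2,:2].T@np.eye(2)@np.eye(2)).dot(np.eye(2,3))-o
    return M,o,res
def tool():
    s=manip.state(); q=s['tool_rot']; return s['tool_pos'],R.from_quat([*q[1:],q[0]]).as_matrix(),s
E
python3 - <<'E'
from h import *
M,o,res=jig(); print('o',o,'yaw',np.degrees(np.arctan2(M[1,0],M[0,0])),'res mm',(res*1e3).round(1).tolist())
t=load('top');s=load('side')
J=lambda p:(M.T@(np.array(p)-o)*1e3).round(1)
c=lambda u,v:(u/5+164.6,v/5+144.6); d=lambda u,v:(u/5+189.6,v/5+159.6)
print('end top',J(onz(t,*c(398,405),.053)),J(onz(t,*c(402,432),.035)))
print('plate BL/BR side',J(onz(s,*d(147,410),.012)),J(onz(s,*d(548,418),.012)))
e,r=ray(s,*d(75,282)); e=M.T@(e-o); r=M.T@r; k=(-.045-e[1])/r[1]; print('thick end side at y=-45',(e+k*r)*1e3)
print('grip top end',[J(onz(t,*c(222,190),z)) for z in(.16,.17)])
for n,p in dict(stop=(60,-45,42),brk=(34,-45,73),piv=(-10,33,32)).items(): 
    w=M@np.array(p)/1e3+o; print(n,w.round(4),(proj(t,w)-[164.6,144.6])*5,(proj(s,w)-[189.6,159.6])*5)
p,Rt,_=tool(); g=M@np.diag([1,-1,-1]); print('turn',np.degrees(R.from_matrix(Rt.T@g).as_rotvec()))
tgt=M@np.array([-.135,-.045,.245])+o; print('shift in final tool axes',g.T@(tgt-p)*1e3, 'tgt',tgt)
E
```

```text
o [0.57237512 0.06644093 0.        ] yaw -3.980110166601936 res mm [[0.4, -0.4, 0.0], [-0.4, 0.7, 0.0], [0.2, 1.1, 0.0], [-0.2, -1.5, 0.0]]
end top [-88.6 -44.7  53. ] [-99.3 -46.1  35. ]
plate BL/BR side [-67.2 -90.9  12. ] [ 81.2 -87.3  12. ]
thick end side at y=-45 [-100.77816097  -45.           41.84634468]
grip top end [array([ -4.9,  28.3, 160. ]), array([ -7.2,  27.5, 170. ])]
stop [0.6291 0.0174 0.042 ] [386.76932709 109.97654993] [492.26219771 293.22994876]
brk [0.6032 0.0192 0.073 ] [388.0058321 145.5846036] [425.22093223 217.00094203]
piv [0.5647 0.1001 0.032 ] [234.42760925 258.82007578] [322.85693261 229.53581623]
turn [-1.07487728e-01  1.09443966e-02  2.63710376e+01]
shift in final tool axes [ 153.95843958 -620.46180405   -0.83066536] tgt [0.43457725 0.03091984 0.245     ]
```

Emit:
servo_tool(moves=[[[0,0,0,0,0,8.8,0],[0,0,0,0,0,8.8,0],[0,0,0,0,0,8.8,0],[14,-56,0,0,0,0,0],[14,-56,0,0,0,0,0],[14,-56,0,0,0,0,0],[14,-56,0,0,0,0,0],[14,-56,0,0,0,0,0],[14,-56,0,0,0,0,0],[14,-56,0,0,0,0,0],[14,-56,0,0,0,0,0],[14,-56,0,0,0,0,0]]])

```text
time: 1.6
tool_pos: [0.399, -0.082, 0.245]
tool_rot: [0.0, 0.999, -0.035, 0.0]
contact_force: [1.1, -0.0, 0.5]
gripper_width: 0.001
grasp_force: 0.0
```

Emit:
servo_tool(moves=[[[14,-56,0,0,0,0,0],[14,-56,0,0,0,0,0],[0,-4,0,0,0,0,0],[0,0,0,0,0,0,0],[0,0,0,0,0,0,0]]])

```text
time: 2.22
tool_pos: [0.4348, 0.0287, 0.2451]
tool_rot: [0.0, 0.999, -0.036, -0.0]
contact_force: [-0.3, 0.5, -0.6]
gripper_width: -0.004
grasp_force: 0.0
```

```bash
cat >> h.py <<'E'
def rep():
    M,o,_=jig(); p,Rt,s=tool(); g=M@np.diag([1,-1,-1])
    print('t',s['time'],'TCP in jig mm',(M.T@(p-o)*1e3).round(1),'turn left',np.degrees(R.from_matrix(Rt.T@g).as_rotvec()).round(2),'F jig',(M.T@s['contact_force']).round(2),'w',s['gripper_width'])
E
python3 - <<'E'
from h import *
rep()
f=manip.grab_frame('wrist'); cv2.imwrite('pics/w1.png',f['image'])
E
```

```text
t 2.225 TCP in jig mm [-134.6  -47.2  245.1] turn left [ 0.02  0.01 -0.15] F jig [-0.35  0.49 -0.56] w -0.003839588495081266
```

View pics/w1.png

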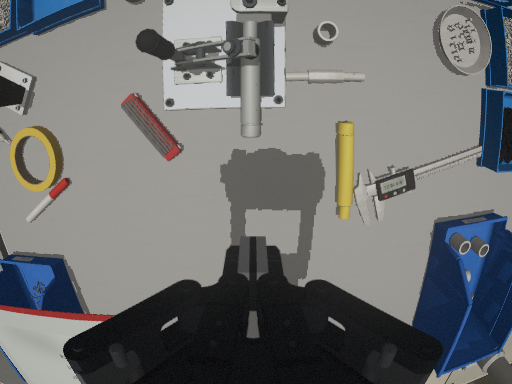

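The wrist view shows the shaft end at about (251,135), in line with the closed fingertips at (252,240), with nothing below them. I'll descend behind the thick end.

Emit:
servo_tool(moves=[[[0,-2,45,0,0,0,0],[0,0,50,0,0,0,0],[0,0,50,0,0,0,0],[0,0,40,0,0,0,0],[0,0,16,0,0,0,0],[0,0,0,0,0,0,0],[5,0,0,0,0,0,0],[5,0,0,0,0,0,0],[4,0,0,0,0,0,0],[3,0,0,0,0,0,0],[3,0,0,0,0,0,0],[0,0,0,0,0,0,0]]])

```text
time: 3.78
tool_pos: [0.4553, 0.0305, 0.0443]
tool_rot: [-0.0, 0.999, -0.035, -0.0]
contact_force: [0.4, 0.4, -0.0]
gripper_width: -0.002
grasp_force: 0.0
```

```bash
python3 -c "
from h import *
rep()"
```

```text
t 3.775 TCP in jig mm [-114.3  -44.    44.3] turn left [-0.    0.   -0.03] F jig [ 0.35  0.45 -0.01] w -0.0017006889647591945
```

Emit:
servo_tool(moves=[[[2,0,0,0,0,0,0],[2,0,0,0,0,0,0],[2,0,0,0,0,0,0],[2,0,0,0,0,0,0],[2,0,0,0,0,0,0],[2,0,0,0,0,0,0]]])

```text
time: 4.53
tool_pos: [0.4671, 0.0297, 0.0442]
tool_rot: [-0.0, 0.999, -0.035, -0.0]
contact_force: [-3.4, 0.9, 0.7]
gripper_width: -0.001
grasp_force: 1.6
```

Emit:
servo_tool(moves=[[[2,0,0,0,0,0,0],[2,0,0,0,0,0,0]]])

```text
time: 4.78
tool_pos: [0.4712, 0.0294, 0.0443]
tool_rot: [-0.0, 0.999, -0.035, 0.0]
contact_force: [-3.7, -0.4, 1.2]
gripper_width: -0.001
grasp_force: 1.5
```

Emit:
servo_tool(moves=[[[2,0,0,0,0,0,0],[2,0,0,0,0,0,0]]])

```text
time: 5.03
tool_pos: [0.4752, 0.0291, 0.0443]
tool_rot: [-0.0, 0.999, -0.035, -0.0]
contact_force: [-3.1, 0.7, 1.3]
gripper_width: -0.001
grasp_force: 1.4
```

Sliding at about 3.5 N. I'll keep pushing in short steps until the force rises.

Emit:
servo_tool(moves=[[[2,0,0,0,0,0,0],[2,0,0,0,0,0,0]]])

```text
time: 5.28
tool_pos: [0.4792, 0.0288, 0.0443]
tool_rot: [-0.0, 0.999, -0.035, -0.0]
contact_force: [-2.5, 0.2, 0.9]
gripper_width: 0.0
grasp_force: 1.4
```

Emit:
servo_tool(moves=[[[1.5,0,0,0,0,0,0],[1.5,0,0,0,0,0,0]]])

```text
time: 5.52
tool_pos: [0.4821, 0.0286, 0.0443]
tool_rot: [-0.0, 0.999, -0.035, -0.0]
contact_force: [-3.2, 0.9, 1.1]
gripper_width: 0.0
grasp_force: 1.5
```

Emit:
servo_tool(moves=[[[1,0,0,0,0,0,0],[1,0,0,0,0,0,0]]])

```text
time: 5.78
tool_pos: [0.4841, 0.0285, 0.0443]
tool_rot: [-0.0, 0.999, -0.035, -0.0]
contact_force: [-3.8, 0.9, 0.6]
gripper_width: 0.001
grasp_force: 1.5
```

Emit:
servo_tool(moves=[[[1,0,0,0,0,0,0],[1,0,0,0,0,0,0]]])

```text
time: 6.02
tool_pos: [0.4849, 0.0284, 0.0443]
tool_rot: [-0.0, 0.999, -0.035, -0.002]
contact_force: [-10.8, 0.9, 8.2]
gripper_width: 0.0
grasp_force: 5.1
```

Emit:
servo_tool(moves=[[[1,0,0,0,0,0,0],[1,0,0,0,0,0,0]]])

```text
time: 6.28
tool_pos: [0.485, 0.0284, 0.044]
tool_rot: [-0.0, 0.999, -0.035, -0.005]
contact_force: [-17.2, 1.0, 11.4]
gripper_width: 0.001
grasp_force: 8.6
```

Emit:
servo_tool(moves=[[[1,0,0,0,0,0,0],[1,0,0,0,0,0,0]]])

```text
time: 6.52
tool_pos: [0.485, 0.0285, 0.0437]
tool_rot: [-0.0, 0.999, -0.035, -0.007]
contact_force: [-25.1, 1.2, 20.0]
gripper_width: -0.003
grasp_force: 12.6
```

Force rises to 25 N at a standstill after 26 mm of travel, so the shaft is home. Back off, rise, and look.

Emit:
servo_tool(moves=[[[-6,0,0,0,0,0,0],[-12,0,0,0,0,0,0],[-20,0,0,0,0,0,0],[0,0,-50,0,0,0,0],[0,0,-55,0,0,0,0],[0,0,-55,0,0,0,0],[0,0,0,0,0,0,0]]])

```text
time: 7.4
tool_pos: [0.4555, 0.0302, 0.2109]
tool_rot: [0.001, 0.999, -0.035, 0.007]
contact_force: [-0.1, 0.1, -0.6]
gripper_width: -0.001
grasp_force: 0.0
```

Run:
```python
from h import *
rep(); print(manip.state()['joint_pos'].round(3))
s=grab('side');t=grab('top')
s,t=load('side'),load('top')
a=cv2.resize(t['image'][145:245,165:285],(600,500),interpolation=cv2.INTER_CUBIC)
cv2.imwrite('pics/sc2.png',cv2.resize(s['image'][195:255,190:330],None,fx=5.7,fy=5.7,interpolation=cv2.INTER_CUBIC));cv2.imwrite('pics/tc2.png',a)
```

```text
t 7.4 TCP in jig mm [-114.   -44.3  210.9] turn left [ 0.04 -0.77 -0.04] F jig [-0.08  0.08 -0.56] w -0.0008592917898082256
[-0.097 -0.357  2.036 -0.     1.449  1.544]
```

View pics/sc2.png

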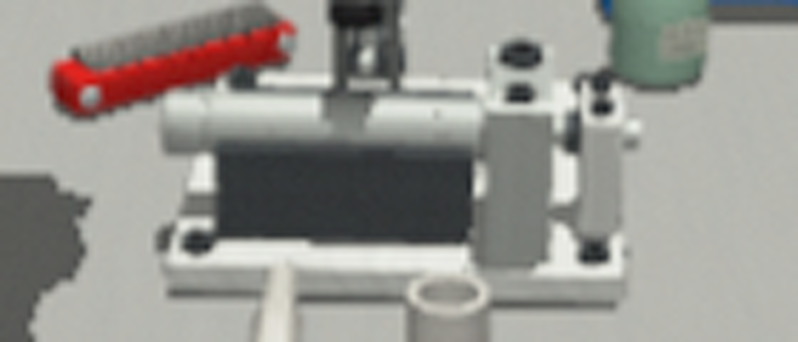

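The shaft is now further right, with its thick end at (162,122) in the crop. That fits x ≈ -75 mm and a tip near 55 mm. Next: turn 90° and stand behind the grip.

Emit:
servo_tool(moves=[[[0,0,0,0,-0.8,0,0],[0,0,0,0,0,-10,0],[0,0,0,0,0,-10,0],[0,0,0,0,0,-10,0],[0,0,0,0,0,-10,0],[0,0,0,0,0,-10,0],[0,0,0,0,0,-10,0],[0,0,0,0,0,-10,0],[0,0,0,0,0,-10,0],[0,0,0,0,0,-10,0],[0,0,0,0,0,0,0]]])

```text
time: 8.88
tool_pos: [0.4513, 0.0307, 0.2024]
tool_rot: [-0.006, 0.732, 0.681, -0.006]
contact_force: [-0.6, -0.7, 0.6]
gripper_width: 0.004
grasp_force: 0.0
```

Emit:
servo_tool(moves=[[[15,52,0,0,0,0,0],[15,52,0,0,0,0,0],[0,0,30,0,0,0,0],[0,0,20,0,0,0,0],[0,0,7,0,0,0,0],[0,0,0,0,0,0,0]]])

```text
time: 9.62
tool_pos: [0.5565, 0.0533, 0.1455]
tool_rot: [-0.005, 0.732, 0.682, -0.005]
contact_force: [0.6, -0.3, 0.2]
gripper_width: 0.0
grasp_force: 0.0
```

Run:
```python
from h import *
rep()
f=manip.grab_frame('wrist'); cv2.imwrite('pics/w2.png',f['image'])
M,o,_=jig(); s=1
pr=None
for q in [.1,.2,.35,.5,.65,.8,.95,1.1,1.2,1.3,1.4,1.5,1.57]:
    a=q-np.radians(12); c=np.array([33,32])+110*np.array([np.sin(a),np.cos(a)])+8.5*np.array([-np.cos(a),np.sin(a)])+[-11,14]
    print(q,'TCP y,z',c.round(1), None if pr is None else (c-pr).round(1)); pr=c
```

```text
t 9.625 TCP in jig mm [-14.9 -14.2 145.5] turn left [-0.67  0.67 89.92] F jig [ 0.66 -0.28  0.16] w 0.00012522562518779874
0.1 TCP y,z [  1.5 154.4] None
0.2 TCP y,z [ 12.5 155.9] [10.9  1.5]
0.35 TCP y,z [ 29.  156.1] [16.5  0.2]
0.5 TCP y,z [ 45.4 153.8] [16.4 -2.3]
0.65 TCP y,z [ 61.2 149.1] [15.9 -4.7]
0.8 TCP y,z [ 76.2 142.1] [15. -7.]
0.95 TCP y,z [ 89.9 132.9] [13.8 -9.2]
1.1 TCP y,z [102.2 121.8] [ 12.2 -11.1]
1.2 TCP y,z [109.3 113.4] [ 7.2 -8.4]
1.3 TCP y,z [115.6 104.4] [ 6.3 -9.1]
1.4 TCP y,z [121.   94.7] [ 5.4 -9.6]
1.5 TCP y,z [125.4  84.6] [  4.4 -10.1]
1.57 TCP y,z [127.8  77.3] [ 2.4 -7.3]
```

View pics/w2.png

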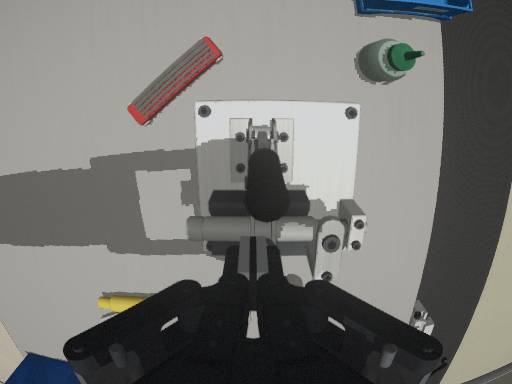

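The grip is at (267,190), about 12 px right of the fingertips at (255,245), so I shift 5 mm in jig x and up 9 mm. Then push along the arc.

Emit:
servo_tool(moves=[[[0,5,-9,0,0,0,0],[9,0,0,0,0,0,0],[9,0,0,0,0,0,0],[8,0,0,0,0,0,0],[8,0,0,0,0,0,0],[8,0,0,0,0,0,0],[8,0,1,0,0,0,0],[8,0,1,0,0,0,0],[8,0,2,0,0,0,0],[8,0,3,0,0,0,0]]])

```text
time: 10.92
tool_pos: [0.5675, 0.1274, 0.1477]
tool_rot: [-0.005, 0.731, 0.682, -0.005]
contact_force: [0.6, -0.4, -0.3]
gripper_width: 0.003
grasp_force: 0.1
```

Run:
```python
from h import *
rep()
f=grab('top');s=grab('side');s,t=load('side'),load('top')
cv2.imwrite('pics/c3.png',np.hstack([cv2.resize(s['image'][150:260,200:320],(400,367),interpolation=cv2.INTER_CUBIC),cv2.resize(t['image'][145:245,165:285],(400,367),interpolation=cv2.INTER_CUBIC)]))
```

```text
t 10.925 TCP in jig mm [ -9.1  60.5 147.7] turn left [-0.62  0.61 89.97] F jig [ 0.62 -0.35 -0.3 ] w 0.0030286452457137414
```

View pics/c3.png

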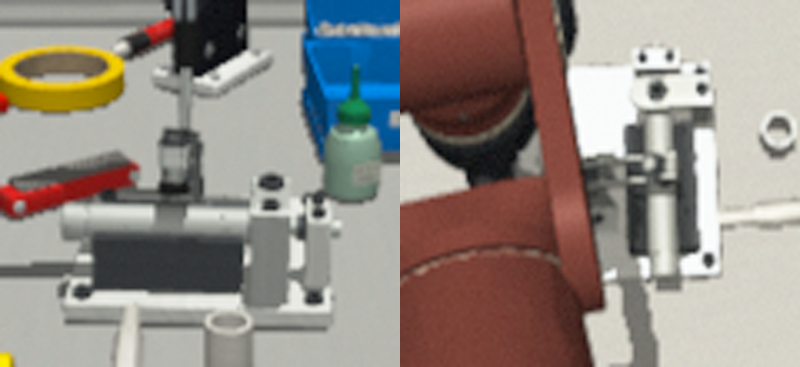

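The side view shows the bar swung down with the pad just above the shaft at (175,190), so the handle is following. I continue along the arc.

Emit:
servo_tool(moves=[[[8,0,3,0,0,0,0],[8,0,3,0,0,0,0],[7,0,4,0,0,0,0],[7,0,5,0,0,0,0],[6,0,5,0,0,0,0],[6,0,6,0,0,0,0]]])

```text
time: 11.78
tool_pos: [0.5701, 0.1689, 0.122]
tool_rot: [-0.005, 0.731, 0.682, -0.005]
contact_force: [-0.8, -2.7, 3.9]
gripper_width: -0.001
grasp_force: 2.1
```

Emit:
servo_tool(moves=[[[4,0,4,0,0,0,0],[4,0,5,0,0,0,0],[3,0,5,0,0,0,0],[3,0,5,0,0,0,0]]])

```text
time: 12.28
tool_pos: [0.571, 0.1833, 0.1027]
tool_rot: [-0.005, 0.731, 0.682, -0.004]
contact_force: [1.0, -0.2, 2.6]
gripper_width: -0.002
grasp_force: 1.1
```

Emit:
servo_tool(moves=[[[3,0,5,0,0,0,0],[2,0,5,0,0,0,0],[2,0,5,0,0,0,0],[2,0,5,0,0,0,0]]])

```text
time: 12.78
tool_pos: [0.5706, 0.1918, 0.082]
tool_rot: [-0.005, 0.731, 0.682, -0.005]
contact_force: [0.3, -0.0, 0.3]
gripper_width: 0.002
grasp_force: 0.0
```

```bash
python3 -c "
from h import *
rep()"
```

```text
t 12.775 TCP in jig mm [-10.4 124.9  82. ] turn left [-0.66  0.68 89.96] F jig [0.31 0.02 0.25] w 0.0015085225293254747
```

Resistance peaked and then vanished, so it snapped over. I press a little to feel the stop, then retreat upwards.

Emit:
servo_tool(moves=[[[1,0,3,0,0,0,0],[0,0,2,0,0,0,0],[0,0,1,0,0,0,0]]])

```text
time: 13.15
tool_pos: [0.571, 0.1927, 0.0768]
tool_rot: [-0.005, 0.731, 0.682, -0.005]
contact_force: [-0.8, 0.6, -0.3]
gripper_width: 0.001
grasp_force: 0.0
```

Emit:
servo_tool(moves=[[[0,0,-20,0,0,0,0],[0,0,-50,0,0,0,0],[0,0,-50,0,0,0,0],[-50,0,0,0,0,0,0],[-60,0,0,0,0,0,0],[-60,0,0,0,0,0,0],[-50,0,0,0,0,0,0],[0,0,0,0,0,0,0],[0,0,0,0,0,0,0]]])

```text
time: 14.28
tool_pos: [0.5577, -0.0266, 0.1981]
tool_rot: [-0.005, 0.732, 0.682, -0.004]
contact_force: [-0.1, -0.4, 0.0]
gripper_width: -0.0
grasp_force: 0.0
```

Run:
```python
from h import *
rep()
grab('top');grab('side');s,t=load('side'),load('top')
cv2.imwrite('pics/c4.png',np.hstack([cv2.resize(s['image'][150:260,200:320],(400,367),interpolation=cv2.INTER_CUBIC),cv2.resize(t['image'][145:245,165:285],(400,367),interpolation=cv2.INTER_CUBIC)]))
```

```text
t 14.275 TCP in jig mm [ -8.2 -93.9 198.1] turn left [-0.56  0.53 89.95] F jig [-0.03 -0.38  0.03] w -2.4468827129166388e-05
```

View pics/c4.png

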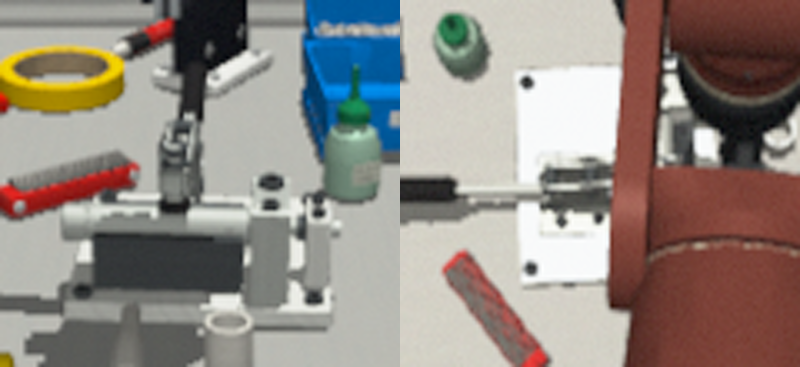

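The side view shows the pad down on the shaft at (172,205), and the top view shows the handle lying over towards +y. To check the lock angle I compare the grip's pixels with projections.

Run:
```python
from h import *
M,o,_=jig(); t=load('top'); s=load('side')
for q in(1.0,1.38,1.48,1.57):
    a=q-np.radians(12); r=[]
    for L in(70,140):
        w=M@np.array([-10,33+L*np.sin(a),32+L*np.cos(a)])/1e3+o; r+=[proj(t,w).round(1)]
    print(q,r)
g=t['image'].max(2); m=(g<60).astype(np.uint8); m[:,:140]=0;m[:,190:]=0;m[:185]=0;m[207:]=0
n,_,st,ce=cv2.connectedComponentsWithStats(m); print(st[1:],ce[1:])
# thick end and thin end in side, change of shaft since home
print(proj(s,M@np.array([-.075,-.045,.042])+o))
```

```text
1.0 [array([188.7, 193.2]), array([163.9, 189.6])]
1.38 [array([183.8, 195.3]), array([154.7, 194.1])]
1.48 [array([183.2, 195.8]), array([153.8, 195.3])]
1.57 [array([182.9, 196.3]), array([153.4, 196.3])]
[[154 194  28   6 156]] [[167.66025641 196.50641026]]
[217.8298251  216.29551184]
```

The grip spans (154–182, 196.5), which matches the projection for 1.57 rad, so it is locked. The shaft end is still at its home pixel. Handing in.

```bash
python3 -c "
from plant import manip
print(manip.job_done())"
```

```text
the job is handed in; nothing more can be done
None
```

The job is handed in: I pushed the shaft home against the end stop, then pushed the clamp handle over until it snapped into lock at about 1.57 rad with the pad down on the shaft. I didn't measure the pad's force, and the hand-in gave no verdict.

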